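# Set a painted block sign up on the stall's swivel easel

### The arm

A 6-joint arm with a two-finger parallel gripper is mounted at the origin on the work surface. World frame = base frame: x ahead of the robot, y to its left, z up, the work surface at z = 0. Lengths are in mm, angles in rad, forces in N, time in s.
With the tool pointing down it reaches from about 350 to 800 mm from the base axis. Payload 7.3 kg.
Tool frame: the origin (TCP) lies at the very end of the fingers, on their centre line; the grasp point (between the pads) lies ctrl.grasp_offset behind it (ctrl.grasp_offset is the distance from the TCP to the grasp point, in mm); z points along the fingers, y is the line along which they close (so a half turn about z gives the same grasp; the last joint's range is limited). The gripper opens to 85 mm and grips with 20 to 120 N. Pads are 22 mm wide; open, the fingers measure 114 mm over their backs; the gripper's body (76 mm by 85 mm) begins 54 mm behind the grasp point. The pads swing forward as they close: fully open they stand 13 mm farther back than shut.
Start: joints at [1.077, 0.342, 1.524, -0, 1.275, -0.146], TCP at [178.922, 493.59, 231.322] pointing down, gripper open.
Joint ranges: [-2.53, 2.53], [-0.77, 2.02], [0.04, 2.7], [-1, 4.14], [0.28, 2.66], [-3.11, 3.11]. Speed limits (rad/s): [2.57, 2.57, 3.14, 3.14, 3.14, 3.14].

### API

Orientations are given as a rotation vector (axis times angle).
In Python, from workcell import monitor, imaging, ctrl, spotter gives the robot as it stands.
- The arm moves only by the tool step_arm, never from a script. Its argument "plan" is a list that holds one entry, the list of rows, each a list of 5 numbers: the shift along the world's x, y, z in m, then the turn about the world's z in degrees, then the opening, from 0 (shut) to 1 (fully open). A call has 1 to 10 rows; each row shifts and turns the commanded pose from where the row before left it; what a row does not reach is not made up. A row lasts 1/8 s, in which the tool goes at most 62.5 mm and 10.7 degrees, less where a joint would pass 70% of its speed; a pose out of reach is approached as far as the arm can. A call is refused whole if a number of a shift passes 0.0625 or a number of a turn 10.7, either way. A call with a gripper value outside its range is refused whole. The fingers move at their own pace and stop on an object; "grip_force" is the grip in N (left out, the last holds). Time passes only in rows, so rows that do not move let the fingers close. It gives the time, the measured TCP pose, the force, the opening and the grip force at its end, in the units of the state.
- monitor.observe(): the state, without advancing time (a new reading comes with each control period).
- imaging.read_camera(name): name is "scene" or "top" or "wrist"; returns a dict with "img" (420x560x3 uint8, red, green, blue), "z_map" (420x560 float32, mm along the optical axis (not along the pixel's ray), 0 where there is no reading), "K" (3x3 intrinsics, pixels), "origin" and "orientation" of the camera in the world. Camera axes: x right, y up, looking along -z (the intrinsics and any distortion apply to the point x, -y, -z); pixel columns grow to the right and rows downward; lengths in mm; the calibration is good to about 2 mm. A picture is of the moment at which its call begins.
- ctrl.sign_off(): hands the job in; it is judged then, once.
Trained networks look in the newest picture that a camera, given by its name, has taken for a name from the list of things; names that differ only in an ending like _2 or _b are one class to them, and where a whole thing is asked for, a point or a joint stands for the part that bears it (a point fixed in the world has none). Each returns a list of dicts, best first, with "confidence" (0 to 1); they miss things now and then, are a little off and sometimes report something else, mostly with a low value. They report only what shows in the picture. A call takes as long as a camera call. They do not tell look-alikes from the thing itself.
- spotter.trace(camera, name): "region" (420x560 bool, what is visible of it) and "rect" ([left, top, right, bottom] in pixels, round what is visible of it).
- spotter.landmark_of(camera, name): "xy" ([column, row] in pixels: a listed point, or the origin of a listed thing).
The state is a dict: "time": time; "joints": joint angles; "qvel": joint speeds; "joint_torque": joint torques, N m; "tool_pos": TCP position; "ee_rot": TCP orientation; "force": force on the tool from outside, world axes, zero at the start; "ft_torque": the same for the moment, N m; "opening": opening from 0.0 (shut) to 1.0 (fully open); "grip_force": force on a finger pad.
Only numpy, scipy, OpenCV 4.12 (cv2) and the standard library are available. Lean on these libraries where they do the work, as an engineer would, in place of code of your own. Each camera call takes 0.05 s, during which the arm holds its last target. There are 200 camera calls.

### The job

Lay the red heart block gently on the lowered board of the tabletop easel, heart face up, its length running straight up the slope, fully on the board with its lower end close to the ledge, and let go of it. Then turn the easel so that its black pointer points at the orange dot, and raise the board to 60 degrees from the table, with the block resting on the ledge. Leave everything else on the table where it stands.

Things in the scene. Friction and masses are not known exactly. Their poses are not given: they have to be found in the camera images.
- heart_block: The heart block: pine block sign 120 x 62 x 30 mm, red painted top face with a cream heart, lying flat on the table, about 0.13 kg. Origin: centre of its underside; x along its 120 mm length, y across its 62 mm width, z out of the painted face. Gripped across its 62 mm width.
- base: Fixed plywood disc of the easel, 320 mm across, 18 mm thick, flat on the table. Origin: centre of its underside; the swivel axis is the vertical through it.
- turntable (a joint): Swivel of the easel on its base (rad), counter-clockwise from above positive, range -1.4 to 1.4. It stays where it is left; turning it takes about 0.3 N m.
- pivot (a point): Point on the swivel axis at the top of the base disc (18 mm up), turning with the turntable: its x axis points along the black pointer (a flat black bar at the foot of the easel that reaches 122 mm out from the axis, just over the base), the way the board faces.
- board (a joint): Tilt of the easel board (rad): 0 level, 1.047 is 60 degrees from the table; range 0 to 1.35. It starts at 10 to 20 degrees. A stiff hinge holds it where it is left (friction 0.8 N m; about 6 N at the bar raises it). The hinge is level, 60 mm from the swivel axis on the pointer's side, 70 mm above the table. Beside the board a steel arc has an orange mark that the board's edge covers at 60 degrees.
- ledge (a point): Fixed in the tilting pine board (130 mm wide, 155 long, 10 thick): mid-width point where its face meets its ledge. z: out of the face; x: down the slope to the ledge; y: across, along the hinge. The board lies at x = -155 mm to 0; the dark ledge at x = 0 to 8 mm stands 28 mm out of the face. The tilt hinge line is parallel to y, 10 mm below this point (z = -10 mm).
- bar (a point): Middle of the easel's black round grip bar, 14 mm thick, 116 long, parallel to the hinge, on two rods (52 mm either side) beyond the board's upper edge: 215 mm from the hinge, with a 53 mm gap between bar and board. Pinch it from above, one finger in the gap, to swivel and tilt the board; it can roll between the fingers. Swivelling is easier while the board is low (longer lever).
- orange_dot: Orange dot, 24 mm across, 2 mm thick, fixed on the base disc near its rim, 129 to 143 mm from the swivel axis: shows where the pointer must point. Origin: centre of its underside.
- blue_dot: Blue dot of the same size on the same rim: not the one wanted.
- moon_block: Bystander: block sign of the same size as the heart block, blue face with a cream disc. Origin: centre of its underside.
- red_bottle: Bystander: upright red paint bottle, 44 mm across, 130 mm tall. Origin: centre of its underside.
- yellow_bottle: Bystander: upright yellow paint bottle, 44 mm across, 130 mm tall. Origin: centre of its underside.
- pail: Bystander: open galvanised pail, 124 mm across the rim, 110 mm tall. Origin: centre of its underside.
- brush_jar: Bystander: glass jar 68 mm across, 90 mm tall, with brushes standing up to 175 mm. Origin: centre of its underside.
- paint_pot: Bystander: green paint pot with white lid, 54 mm across, 55 mm tall. Origin: centre of its underside.
- flat_brush: Bystander: orange-handled brush, 170 mm long, lying on the table. Origin: middle of its length, underside.
Mind the look-alikes: they are no part of the job. What is shaped like the heart_block but pink is not meant.

How it is judged:
By the outcome, as a careful person would: the job done as asked, in the order asked, and still so for the second after the job is handed in, with the robot touching nothing.
It also fails if it takes over 61 s, if anything falls off the work surface, if the arm or the gripper's body presses on something with over 40 N, if the wrist force passes 120 N, or if a joint passes its speed limit or range.

## Working session

There is one attempt and no reset: what is moved stays moved. The work goes in short steps, Python scripts to look and compute and a tool call to move; the robot and the scene stay as the last step left them, time stands still between calls to the robot, and variables do not carry over. Pictures are saved under pics/ and viewed, at most 10 in all, crops included, and the job is handed in when it is done.

Besides the shell and the picture viewer there is one more tool, called after ">>>" as name(argument=value, ...) on one line, values as JSON. step_arm: Moves the arm, as the interface text tells. Its arguments: {"type":"object","properties":{"plan":{"type":"array"},"grip_force":{"type":"number"}},"required":["plan"]}

```bash
mkdir -p pics; cat > h.py <<'E'
import numpy as np, cv2
from scipy.spatial.transform import Rotation as R
from workcell import monitor, imaging, ctrl, spotter
def cam(n):
    c=imaging.read_camera(n); return c
def rot(c):
    o=np.array(c["orientation"],float); return o if o.shape==(3,3) else R.from_rotvec(o).as_matrix()
def pts(c,uv,z=None):
    uv=np.atleast_2d(uv).astype(float); K=c["K"]
    d=np.c_[(uv[:,0]-K[0,2])/K[0,0],-(uv[:,1]-K[1,2])/K[1,1],-np.ones(len(uv))]@rot(c).T
    o=np.array(c["origin"])
    if z is None:
        q=uv.round().astype(int); s=c["z_map"][q[:,1],q[:,0]][:,None]
    else: s=((z-o[2])/d[:,2])[:,None]
    return o+d*s
def proj(c,P):
    p=(np.atleast_2d(P)-np.array(c["origin"]))@rot(c); K=c["K"]
    return np.c_[K[0,2]+K[0,0]*p[:,0]/-p[:,2],K[1,2]+K[1,1]*p[:,1]/p[:,2]]
def save(c,n): cv2.imwrite("pics/"+n,c["img"][:,:,::-1])
E
python3 - <<'E'
from h import *
np.set_printoptions(precision=1,suppress=True)
print(monitor.observe(), ctrl.grasp_offset)
ims=[]
for n in("scene","top"):
    c=cam(n); ims.append(c["img"]); print(n,c["origin"],c["orientation"],c["K"].tolist() if n=="top" else"",[k for k in c])
    for t in["heart_block","moon_block","base","orange_dot","blue_dot","pivot","ledge","bar","board","red_bottle","yellow_bottle","pail","brush_jar","paint_pot","flat_brush"]:
        for l in spotter.landmark_of(n,t)[:2]:
            print(t,round(l["confidence"],2),np.array(l["xy"]),pts(c,l["xy"])[0])
    save(c,n+"0.png")
E
```

```text
{'time': 0.0, 'joints': array([ 1.1,  0.3,  1.5,  0. ,  1.3, -0.1]), 'qvel': array([-0., -0., -0.,  0., -0.,  0.]), 'joint_torque': array([  0. , -43.4, -24.6,  -0. ,   0. ,  -0. ]), 'tool_pos': array([178.7, 493.2, 230.6]), 'ee_rot': array([-0.5, -3.1,  0. ]), 'force': array([-0.3,  0.2,  0.4]), 'ft_torque': array([-0.1, -0. , -0. ]), 'grip_force': 0.0, 'opening': 0.9957430141228204} 18.700000000000003
scene [ 905.5 -511.2 1060.9] [0.6 0.2 0.6]  ['img', 'z_map', 'K', 'origin', 'orientation']
heart_block 0.96 [265.2 138.4] [295.4 192.6  29.9]
heart_block 0.68 [338.3 111.9] [414.5 432.   27. ]
moon_block 0.57 [195.1 284.1] [ 462.2 -301.8   34.1]
moon_block 0.57 [268.1 203.5] [507.4 -54.7 147.9]
base 0.62 [314.9 251.5] [666.3 -70.6  95.7]
base 0.56 [343.  245.8] [714.8 -19.2 104. ]
orange_dot 0.52 [341.4 288.2] [760.8 -80.   17.6]
pivot 0.55 [315.2 247.8] [660.6 -61.1  94.5]
pivot 0.31 [343.2 289.1] [766.7 -81.9  23.8]
ledge 0.91 [338.6 247.8] [703.7 -17.1  77.3]
bar 0.62 [269.2 204.7] [510.5 -54.2 144.6]Traceback (most recent call last):
  File "<stdin>", line 8, in <module>
ValueError: it knows: bar, base, blue_dot, brush_jar, flat_brush, heart_block, ledge, moon_block, orange_dot, pail, paint_pot, pivot, red_bottle, yellow_bottle
```

```bash
python3 - <<'E'
from h import *
np.set_printoptions(precision=1,suppress=True)
ims=[]
for n in("scene","top"):
    c=cam(n); ims.append(c["img"])
    print(n,c["origin"])
    for t in["heart_block","moon_block","base","orange_dot","blue_dot","pivot","ledge","bar","red_bottle","yellow_bottle","pail","brush_jar","paint_pot","flat_brush"]:
        if n=="scene" and t in("heart_block",): continue
        for l in spotter.landmark_of(n,t)[:2]:
            print(t,round(l["confidence"],2),np.array(l["xy"]),pts(c,l["xy"])[0])
    np.savez(n+"0.npz",**c)
v=np.vstack(ims); v=cv2.resize(v,None,fx=.714,fy=.714)
big=np.hstack(ims); cv2.imwrite("pics/a.png",cv2.resize(ims[0],(784,588),interpolation=cv2.INTER_CUBIC)[:,:,::-1]); cv2.imwrite("pics/b.png",cv2.resize(ims[1],(784,588),interpolation=cv2.INTER_CUBIC)[:,:,::-1])
E
```

```text
scene [ 905.5 -511.2 1060.9]
moon_block 0.86 [196.9 290. ] [ 473.3 -308.9   25.7]
base 0.59 [316.8 251.8] [670.3 -68.   94.7]
orange_dot 0.47 [339.5 286.4] [754.4 -79.2  18.4]
blue_dot 0.55 [339.1 288.9] [757.4 -85.6  18.8]
blue_dot 0.44 [365.2 259.4] [766.7  26.5  17.7]
pivot 0.93 [317.8 248.4] [666.7 -58.4  94.1]
pivot 0.29 [269.4 345. ] [ 700.5 -301.3    3.6]
ledge 0.91 [341.1 245.1] [704.   -5.5  74.9]
ledge 0.36 [364.7 257.8] [763.3  29.3  18.5]
bar 0.9 [266.3 205.6] [507.5 -62.1 147.4]
bar 0.64 [363.8 256.7] [759.8  30.2  19.2]
red_bottle 0.68 [389.7 189.6] [709.7 247.8  40.4]
red_bottle 0.49 [340.1 290.6] [761.9 -87.8  18.4]
yellow_bottle 0.72 [395.  163.3] [669.9 358.   21.3]
pail 0.63 [268.  347.1] [ 700.9 -307.3    3.8]
brush_jar 0.84 [214.8 373.5] [ 639.9 -429.8    3.4]
paint_pot 0.92 [288.9 170.1] [430.2 137.7  27.8]
flat_brush 0.76 [228.7 232. ] [ 422.6 -129.9   18.3]
top [ 361.5   -5.  1435. ]
heart_block 0.81 [182.1 233.6] [463.7 286.5  28.9]
heart_block 0.63 [126.1 255.3] [396.1 448.6  31.3]
moon_block 0.58 [378.7 242.7] [ 447.7 -298.4   31.1]
base 0.56 [291.4 181.2] [614.3 -34.4 102.6]
base 0.23 [318.  251.8] [ 417.7 -119.3   19.6]
orange_dot 0.51 [308.8 137.7] [767.5 -87.6  16.3]
blue_dot 0.36 [270.9 137.9] [763.3  28.8  20.4]
pivot 0.19 [282.7 153.2] [701.1  -8.1  80.6]
ledge 0.8 [283.6 152.7] [703.3 -10.7  77.9]
bar 0.92 [295.7 218.9] [500.9 -46.8 151.1]
yellow_bottle 0.69 [157.7 169.7] [655.  367.5  31.8]
pail 0.74 [375.5 158.1] [ 710.4 -295.     4.7]
paint_pot 0.6 [228.2 252.8] [408.6 145.3  50.4]
paint_pot 0.27 [420.2 185.3] [ 612.5 -407.2   87.9]
flat_brush 0.68 [315.6 255.3] [ 407.1 -112.1   20.9]
```

View pics/a.png

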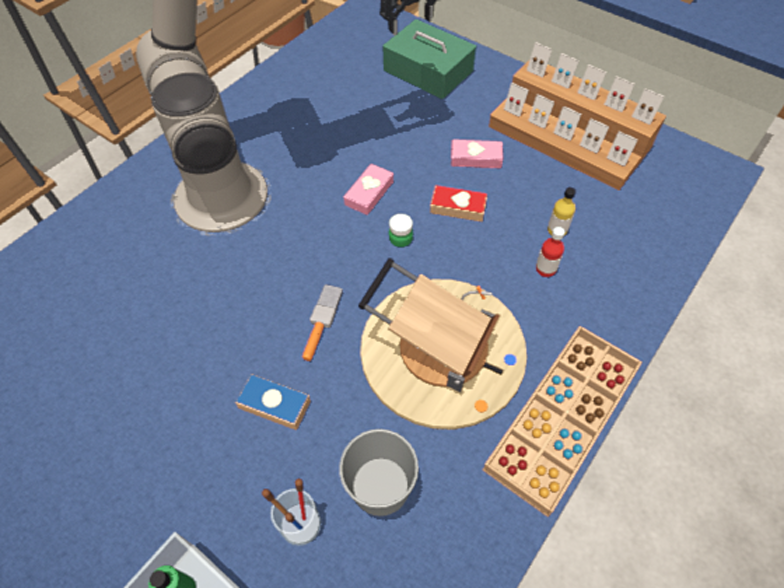

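View pics/b.png

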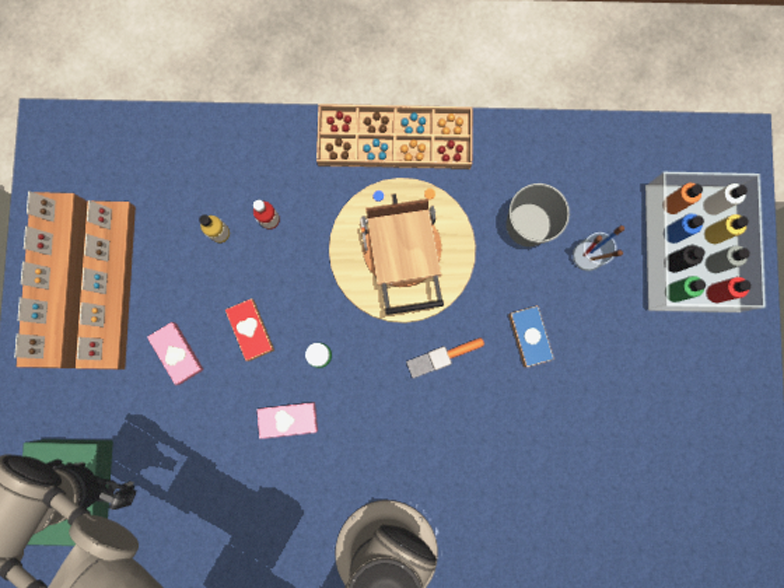

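The red heart block is at about (248,330) in the enlarged top view (pink look-alikes at (174,353) and (286,420)). The bar is at (414,306), the orange dot at (430,194), the blue dot at (378,196) and the pointer near (394,200).

```bash
cat >> h.py <<'E'
def blob(c,m,near=None):
    n,l,s,ce=cv2.connectedComponentsWithStats(m.astype(np.uint8))
    i=1+np.argmax(s[1:,4]); return l==i,ce[i]
def heart(c,zt=30,box=None):
    hsv=cv2.cvtColor(c["img"],cv2.COLOR_RGB2HSV)
    X=world(c); m=((hsv[...,0]<8)|(hsv[...,0]>172))&(hsv[...,1]>190)&(hsv[...,2]>120)
    if box is not None: m&=(abs(X[...,0]-box[0])<130)&(abs(X[...,1]-box[1])<130)
    m,_=blob(c,m); ct=max(cv2.findContours(m.astype(np.uint8),0,1)[0],key=len)[:,0,:]
    P=pts(c,ct,zt); r=cv2.minAreaRect(P[:,:2].astype(np.float32))
    b=cv2.boxPoints(r); e=[b[1]-b[0],b[2]-b[1]]; L=max(e,key=np.linalg.norm)
    return np.array(r[0]),sorted(map(float,r[1])),float(np.degrees(np.arctan2(L[1],L[0])))%180,float(np.median(X[m][:,2])),m
def world(c):
    v,u=np.mgrid[:420,:560]; return pts(c,np.c_[u.ravel(),v.ravel()]).reshape(420,560,3)
def easel(c,O=None):
    """board plane from depth, given rough region"""
    hsv=cv2.cvtColor(c["img"],cv2.COLOR_RGB2HSV); X=world(c)
    return hsv,X
E
python3 - <<'E'
from h import *
np.set_printoptions(precision=2,suppress=True)
for n in("scene","top"):
    c=dict(np.load(n+"0.npz")); print("==",n)
    print("heart",heart(c,30,(460,285))[:4])
    hsv,X=easel(c); h,s,v=cv2.split(hsv)
    near=(abs(X[...,0]-620)<220)&(abs(X[...,1]+30)<200)
    # base circle: pixels 10<z<25
    b=near&(X[...,2]>11)&(X[...,2]<26); b,_=blob(c,b)
    ct=max(cv2.findContours(b.astype(np.uint8),0,1)[0],key=len); hull=cv2.convexHull(ct)[:,0,:]
    P=pts(c,hull,18)[:,:2]; A=np.c_[2*P,np.ones(len(P))]; w=np.linalg.lstsq(A,(P**2).sum(1),rcond=None)[0]
    print("base",w[:2],np.sqrt(w[2]+w[:2]@w[:2]),"z",np.median(X[b][:,2]))
    for nm,m in(("orange",(h>5)&(h<18)&(s>180)&(v>180)),("blue",(h>100)&(h<125)&(s>150)&(v>170))):
        m=m&near&(X[...,2]<30)&(X[...,0]>735)
        if m.sum()>5: m,ce=blob(c,m); print(nm,m.sum(),pts(c,ce,20))
    blk=(v<60)&near; 
    m=blk&(X[...,2]>110)&(X[...,0]<560)
    mm,ce=blob(c,m); Q=X[mm]; print("bar",mm.sum(),np.median(Q,0),Q.min(0),Q.max(0)); 
    m=near&(h>8)&(h<22)&(s>60)&(v>140)&(X[...,2]>85)&(X[...,2]<150)&(X[...,0]>530)&(X[...,0]<700)
    m,_=blob(c,m); m=cv2.erode(m.astype(np.uint8),np.ones((3,3)))>0; Q=X[m]; ctr=Q.mean(0)
    for _ in range(4):
        U,S,Vt=np.linalg.svd(Q-Q.mean(0),full_matrices=False); nn=Vt[2]*np.sign(Vt[2,2]); e=(Q-Q.mean(0))@nn; Q=Q[abs(e)<2.5*e.std()+.1]
    print("board n",nn,"tilt",np.degrees(np.arccos(nn[2])),"heading",np.degrees(np.arctan2(nn[1],nn[0])),"ctr",ctr,len(Q),e.std())
    r=cv2.minAreaRect(ct[:,0].astype(np.float32)) 
    ct=max(cv2.findContours(m.astype(np.uint8),0,1)[0],key=len)[:,0,:]; print("board outline rect",cv2.minAreaRect((X[ct[:,1],ct[:,0]][:,:2]).astype(np.float32)))
    m=blk&(X[...,2]<45)&(X[...,2]>15)&(X[...,0]>700); 
    if m.any(): m,_=blob(c,m); print("pointer",m.sum(),X[m].mean(0),X[m][np.argmax(X[m][:,0])])
E
```

```text
== scene
heart (array([442.75, 312.81]), [5.157890796661377, 18.219186782836914], 69.86531829833984, 28.63434198851394)
base [645.93 -26.62] 157.64467809393193 z 17.486604981810842
blue 37 [[759.97  30.4   20.  ]]
bar 154 [506.09 -53.43 147.59] [ 490.42 -103.69  137.21] [517.39   7.03 153.31]
board n [0.31 0.05 0.95] tilt 18.195142938608583 heading 9.981617565638189 ctr [621.22 -30.32 107.34] 2044 1.7549251060506414
board outline rect ((621.91455078125, -28.042213439941406), (121.42108154296875, 128.1101531982422), 9.656740188598633)
pointer 28 [744.83  -7.21  25.41] [760.45  -6.22  24.18]
== topTraceback (most recent call last):
  File "<stdin>", line 5, in <module>
  File "h.py", line 27, in heart
    m,_=blob(c,m); ct=max(cv2.findContours(m.astype(np.uint8),0,1)[0],key=len)[:,0,:]
        ~~~~^^^^^
  File "h.py", line 22, in blob
    i=1+np.argmax(s[1:,4]); return l==i,ce[i]
        ~~~~~~~~~^^^^^^^^^
    return _wrapfunc(a, 'argmax', axis=axis, out=out, **kwds)
    return bound(*args, **kwds)
ValueError: attempt to get argmax of an empty sequence
```

```bash
sed -i 's/(hsv\[...,1\]>190)&(hsv\[...,2\]>120)/(hsv[...,1]>150)\&(hsv[...,2]>100)/' h.py
python3 - <<'E'
from h import *
np.set_printoptions(precision=2,suppress=True)
for n in("scene","top"):
    c=dict(np.load(n+"0.npz")); print("==",n)
    hsv,X=easel(c); h,s,v=cv2.split(hsv)
    u,w=pts and proj(c,[[463,286,30]])[0].round().astype(int); print("hsv heart",hsv[w-6:w+7:6,u-12:u+13:6].tolist()[1])
    print("heart",heart(c,30,(460,285))[:4])
    near=(abs(X[...,0]-620)<220)&(abs(X[...,1]+30)<200)
    b=near&(X[...,2]>11)&(X[...,2]<26); b,_=blob(c,b)
    ct=max(cv2.findContours(b.astype(np.uint8),0,1)[0],key=len); hull=cv2.convexHull(ct)[:,0,:]
    P=pts(c,hull,18)[:,:2]; A=np.c_[2*P,np.ones(len(P))]; w=np.linalg.lstsq(A,(P**2).sum(1),rcond=None)[0]
    print("base",w[:2],np.sqrt(w[2]+w[:2]@w[:2]),len(P))
    for nm,m in(("orange",(h>5)&(h<19)&(s>150)&(v>150)),("blue",(h>100)&(h<125)&(s>120)&(v>120))):
        m=m&near&(X[...,2]<30)&(X[...,0]>735)&(np.hypot(X[...,0]-640,X[...,1]+28)<152)
        if m.sum()>5: m,ce=blob(c,m); print(nm,m.sum(),pts(c,ce,20))
    blk=(v<60)&near; 
    m=blk&(X[...,2]>110)&(X[...,0]<560)
    mm,ce=blob(c,m); Q=X[mm]; print("bar",mm.sum(),np.median(Q,0),Q.min(0),Q.max(0)); 
    m=near&(h>8)&(h<22)&(s>60)&(v>140)&(X[...,2]>85)&(X[...,2]<150)&(X[...,0]>530)&(X[...,0]<720)
    m,_=blob(c,m); ct=max(cv2.findContours(m.astype(np.uint8),0,1)[0],key=len)[:,0,:]
    print("board outline rect",cv2.minAreaRect((X[ct[:,1],ct[:,0]][:,:2]).astype(np.float32)))
    m=cv2.erode(m.astype(np.uint8),np.ones((3,3)))>0; Q=X[m]; ctr=Q.mean(0)
    for _ in range(4):
        U,S,Vt=np.linalg.svd(Q-Q.mean(0),full_matrices=False); nn=Vt[2]*np.sign(Vt[2,2]); e=(Q-Q.mean(0))@nn; Q=Q[abs(e)<2.5*e.std()+.1]
    print("board n",nn,"tilt",np.degrees(np.arccos(nn[2])),"heading",np.degrees(np.arctan2(nn[1],nn[0])),"ctr",ctr,len(Q),e.std())
    m=blk&(X[...,2]<45)&(X[...,2]>15)&(X[...,0]>700); 
    if m.any(): m,_=blob(c,m); print("pointer",m.sum(),X[m].mean(0),X[m][np.argmax(X[m][:,0])])
E
```

```text
== scene
hsv heart [[0, 189, 233], [0, 184, 233], [15, 2, 236], [30, 15, 255], [1, 183, 234]]
heart (array([460.62, 300.26]), [58.138126373291016, 115.23320007324219], 24.581146240234375, 29.063383928903477)
base [645.93 -26.62] 157.64467809393193 35
orange 58 [[766.77 -81.16  20.  ]]
blue 39 [[759.72  30.69  20.  ]]
bar 154 [506.09 -53.43 147.59] [ 490.42 -103.69  137.21] [517.39   7.03 153.31]
board outline rect ((624.148193359375, -21.376739501953125), (140.30189514160156, 140.6886749267578), 9.461244583129883)
board n [0.31 0.05 0.95] tilt 18.195142938608583 heading 9.981617565638189 ctr [621.22 -30.32 107.34] 2044 1.7549251060506414
pointer 28 [744.83  -7.21  25.41] [760.45  -6.22  24.18]
== top
hsv heart [[36, 5, 245], [60, 1, 245], [9, 50, 218], [9, 124, 167], [111, 95, 145]]
heart (array([459.14, 301.04]), [57.89958572387695, 114.91230773925781], 24.904682159423828, 28.924642498568232)
base [641.79 -21.95] 158.81220058391958 44
orange 35 [[764.62 -80.54  20.  ]]
blue 37 [[758.23  31.23  20.  ]]
bar 70 [496.47 -26.03 146.48] [ 488.8  -102.42  140.95] [507.59   6.9  153.69]
board outline rect ((626.4105834960938, -24.71654510498047), (141.11328125, 130.19381713867188), 9.787494659423828)
board n [0.31 0.05 0.95] tilt 18.478794470327102 heading 9.945065894575075 ctr [614.9  -26.41 108.93] 1572 2.286721464169065
```

>>> step_arm(plan=[[[0.04,-0.0275,-0.015,6.2,1],[0.04,-0.0275,-0.015,6.2,1],[0.04,-0.0275,-0.015,6.2,1],[0.04,-0.0275,-0.015,6.2,1],[0.04,-0.0275,-0.015,6.2,1],[0.04,-0.0275,-0.015,6.1,1],[0.041,-0.028,-0.015,6,1],[0,0,0,0,1],[0,0,0,0,1]]], grip_force=20)

```text
time: 3.02
tool_pos: [459.6, 300.7, 126.3]
ee_rot: [0.629, -3.077, -0.0]
force: [-0.4, 0.0, -0.0]
opening: 1.001
grip_force: 0.0
```

```bash
python3 - <<'E'
from h import *
np.set_printoptions(precision=2,suppress=True)
c=cam("wrist"); o=monitor.observe(); print(o["time"],o["tool_pos"],R.from_rotvec(o["ee_rot"]).as_matrix()[:,1],o["joints"])
save(c,"w1.png")
try: print(heart(c,30,(460,300))[:4])
except Exception as e: print(e)
E
```

```text
3.075 [459.31 301.12 126.57] [-0.39  0.92  0.  ] [ 0.44  0.49  1.6   0.    1.05 -1.53]
(array([459.51, 302.13]), [56.90473937988281, 114.7546615600586], 24.546300888061523, 29.182469678611227)
```

View pics/w1.png

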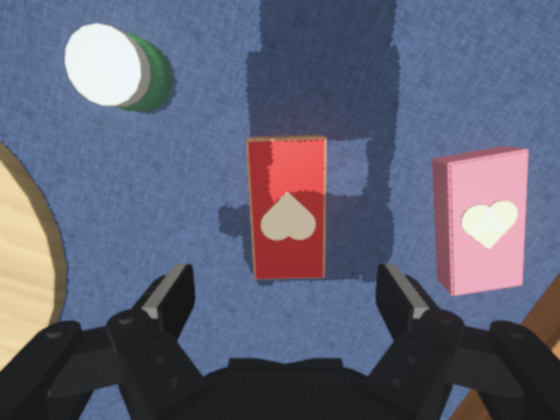

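The wrist view shows the red block at (288,208), square between the fingers, with the pink one off to the right. I'm descending.

>>> step_arm(plan=[[[0,0.001,-0.03,0,1],[0,0,-0.03,0,1],[0,0,-0.03,0,1],[0,0,-0.02,0,1],[0,0,-0.012,0,1],[0,0,0,0,1],[0,0,0,0,0.55],[0,0,0,0,0.5],[0,0,0,0,0.5],[0,0,0,0,0.5]]], grip_force=25)

```text
time: 4.32
tool_pos: [460.6, 302.1, 5.5]
ee_rot: [-0.631, 3.076, 0.001]
force: [-0.6, 1.1, 6.5]
opening: 0.719
grip_force: 28.2
```

>>> step_arm(plan=[[[0,0,0.03,0,0.5],[0,0,0.045,0,0.5],[0,0,0.06,0,0.5],[0.01,-0.015,0.06,0,0.5],[0.033,-0.054,0.005,-2.7,0.5],[0.033,-0.054,0,-2.7,0.5],[0.033,-0.054,0,-2.7,0.5],[0.033,-0.054,0,-2.7,0.5],[0.026,-0.054,0,-2.6,0.5],[0.02,-0.04,0,0,0.5]]])

```text
time: 5.58
tool_pos: [646.6, -23.3, 203.8]
ee_rot: [0.264, -3.13, 0.0]
force: [0.0, 0.9, -1.6]
opening: 0.719
grip_force: 28.3
```

>>> step_arm(plan=[[[0,0,-0.01,0,0.5],[0,0,0,0,0.5]]])

```text
time: 5.82
tool_pos: [645.1, -20.1, 192.6]
ee_rot: [0.267, -3.127, -0.002]
force: [0.1, 0.4, -0.9]
opening: 0.717
grip_force: 28.3
```

```bash
python3 - <<'E'
from h import *
np.set_printoptions(precision=2,suppress=True)
o=monitor.observe(); a=o["ee_rot"]; print(o["time"],o["tool_pos"],"yaw",(2*np.degrees(np.arctan2(a[1],a[0]))-90)%180,o["force"],o["opening"])
c=cam("wrist"); s=cam("scene"); np.savez("s1.npz",**s); np.savez("w1.npz",**c)
for n,k in(("wrist",c),("scene",s)):
    for t in("ledge","bar"):
        for l in spotter.landmark_of(n,t)[:2]: print(n,t,l["confidence"],l["xy"],pts(k,l["xy"])[0])
# model overlay
ax=np.array([644.5,-24]);hd=np.radians(9.7);ti=np.radians(18.3);u=np.r_[np.cos(hd),np.sin(hd),0];y=np.r_[-u[1],u[0],0];z=np.r_[0,0,1.]
n=np.sin(ti)*u+np.cos(ti)*z; d=np.cos(ti)*u-np.sin(ti)*z; H=np.r_[ax,70]+60*u; L=H+10*n; print("L",L)
def draw(k):
    im=k["img"].copy()
    for P in([L-155*d+65*y,L-155*d-65*y,L-65*y,L+65*y],[L+28*n-65*y,L+28*n+65*y],[H-215*d-58*y,H-215*d+58*y]):
        cv2.polylines(im,[proj(k,np.array(P)).round().astype(np.int32)],len(P)>2,(0,255,0),1)
    return im
a=draw(c); b=draw(s)[130:330,180:440]
b=cv2.resize(b,None,fx=3,fy=3); cv2.imwrite("pics/c.png",b[:,:,::-1]); cv2.imwrite("pics/d.png",a[:,:,::-1])
E
```

```text
5.825 [645.07 -20.15 192.64] yaw 99.74731896650479 [ 0.13  0.36 -0.94] 0.7170811230664702
scene ledge 0.78 [339.8, 244.6] [702.15 -10.18  82.43]
scene bar 0.73 [268.6, 203.5] [508.22 -53.64 147.39]
L [706.74 -13.36  79.49]
```

View pics/c.png

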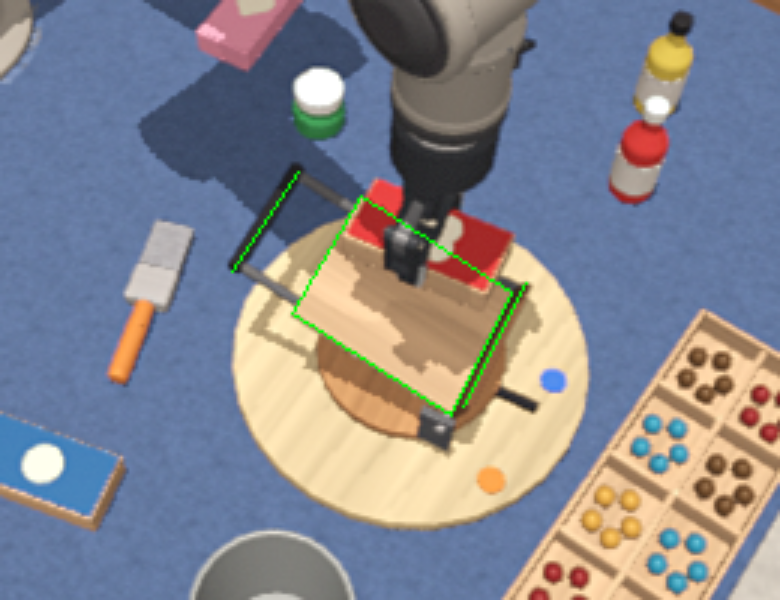

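View pics/d.png

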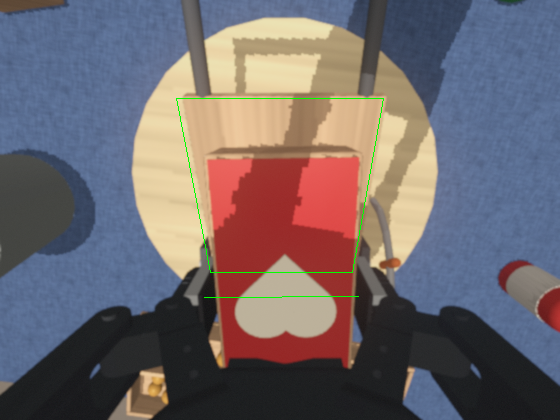

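The green model outline matches the board, ledge (scene 495,350) and bar in both views, and the block is straight above the board. I'm lowering it.

>>> step_arm(plan=[[[0.003,-0.002,-0.03,0,0.5],[0,0,-0.02,0,0.5],[0,0,0,0,0.5],[0,0,0,0,0.5]]])

```text
time: 6.62
tool_pos: [649.7, -22.3, 145.3]
ee_rot: [-0.268, 3.128, -0.0]
force: [-0.3, 0.6, -1.5]
opening: 0.721
grip_force: 28.3
```

```bash
python3 - <<'E'
from h import *
np.set_printoptions(precision=2,suppress=True)
o=monitor.observe(); a=o["ee_rot"]; print(o["time"],o["tool_pos"],"yaw",(2*np.degrees(np.arctan2(a[1],a[0]))-90)%180,o["force"],o["opening"])
for n in("scene","wrist"):
    c=cam(n)
    print(n,heart(c,o["tool_pos"][2]+25,(650,-22))[:4])
E
```

```text
6.625 [649.72 -22.28 145.31] yaw 99.79845410050535 [-0.33  0.61 -1.51] 0.720895161153667
scene (array([681.21, -19.58]), [49.6642951965332, 56.459476470947266], 100.23480224609375, 169.06114186364465)
wrist (array([640.42, -24.71]), [57.210086822509766, 97.36650085449219], 10.561663627624512, 169.26877637218885)
```

>>> step_arm(plan=[[[-0.001,0,-0.012,0,0.5],[0,0,-0.005,0,0.5],[0,0,-0.003,0,0.5],[0,0,-0.003,0,0.5],[0,0,-0.002,0,0.5],[0,0,0,0,0.5]]], grip_force=20)

```text
time: 7.48
tool_pos: [648.6, -22.8, 119.5]
ee_rot: [-0.268, 3.129, -0.001]
force: [1.1, -1.7, 3.3]
opening: 0.72
grip_force: 26.9
```

>>> step_arm(plan=[[[0,0,-0.002,0,0.5],[0,0,-0.002,0,0.5],[0,0,-0.002,0,0.5],[0,0,-0.001,0,0.5]]])

```text
time: 7.98
tool_pos: [648.0, -22.7, 111.9]
ee_rot: [0.267, -3.13, -0.0]
force: [-0.0, -2.6, 3.3]
opening: 0.718
grip_force: 27.0
```

```bash
cat >> h.py <<'E'
def tilt(c,lo=60,hi=320,box=(620,-25,130)):
    """planes: (board/block) normal fits by colour"""
    hsv=cv2.cvtColor(c["img"],cv2.COLOR_RGB2HSV); h,s,v=cv2.split(hsv); X=world(c)
    near=(np.hypot(X[...,0]-box[0],X[...,1]-box[1])<box[2])&(X[...,2]>lo)&(X[...,2]<hi)
    out={}
    for k,m in(("board",(h>8)&(h<22)&(s>60)&(v>100)),("red",((h<8)|(h>172))&(s>150)&(v>90))):
        m=m&near
        if m.sum()<60: continue
        m,_=blob(c,m); m=cv2.erode(m.astype(np.uint8),np.ones((3,3)))>0; Q=X[m]
        if len(Q)<30: continue
        for _ in range(5):
            nn=np.linalg.svd(Q-Q.mean(0),full_matrices=False)[2][2]; nn=nn*np.sign(nn[2]); e=(Q-Q.mean(0))@nn; Q=Q[abs(e)<2*e.std()+.2]
        out[k]=(round(float(np.degrees(np.arccos(nn[2]))),1),round(float(np.degrees(np.arctan2(nn[1],nn[0]))),1),Q.mean(0).round(1),len(Q),round(float(e.std()),2))
    return out
E
python3 - <<'E'
from h import *
np.set_printoptions(precision=2,suppress=True)
o=monitor.observe(); print(o["tool_pos"],o["force"])
for n in("scene","wrist"): print(n,tilt(cam(n)))
E
```

```text
[647.98 -22.65 111.85] [-0.05 -2.57  3.27]
scene {'board': (15.4, 10.7, array([623.9, -55. , 103.4]), 983, 1.64), 'red': (4.6, 6.3, array([687.6, -19.7, 131.8]), 186, 1.45)}
wrist {'board': (15.6, 9.7, array([586.8, -29.5, 112.1]), 33659, 0.57), 'red': (6.1, 9.3, array([626.2, -27. , 138.1]), 20220, 0.5)}
```

>>> step_arm(plan=[[[0,0,-0.002,0,0.5],[0,0,-0.002,0,0.5],[0,0,-0.002,0,0.5],[0,0,0,0,0.5]]])

```text
time: 8.57
tool_pos: [648.1, -22.5, 105.8]
ee_rot: [0.268, -3.13, -0.0]
force: [0.9, -0.9, 1.5]
opening: 0.717
grip_force: 27.0
```

```bash
python3 - <<'E'
from h import *
np.set_printoptions(precision=2,suppress=True)
o=monitor.observe(); print(o["tool_pos"],o["force"])
for n in("wrist",): print(n,tilt(cam(n)))
E
```

```text
[648.1 -22.5 105.8] [ 0.88 -0.87  1.53]
wrist {'board': (14.3, 9.7, array([586.3, -29.6, 109.3]), 35923, 0.57), 'red': (9.1, 9.6, array([626.5, -26.8, 133.4]), 20328, 0.48)}
```

>>> step_arm(plan=[[[0,0,-0.002,0,0.5],[0,0,-0.002,0,0.5],[0,0,0,0,0.5]]])

```text
time: 9.0
tool_pos: [648.0, -22.5, 101.8]
ee_rot: [0.268, -3.13, -0.0]
force: [1.3, -1.0, 1.9]
opening: 0.721
grip_force: 27.1
```

```bash
python3 - <<'E'
from h import *
np.set_printoptions(precision=2,suppress=True)
o=monitor.observe(); print(o["tool_pos"],o["force"])
for n in("wrist",): print(n,tilt(cam(n)))
E
```

```text
[647.99 -22.51 101.82] [ 1.31 -1.01  1.91]
wrist {'board': (13.4, 9.6, array([586.1, -29.7, 107.4]), 37514, 0.58), 'red': (11.0, 9.6, array([626.8, -26.8, 130.2]), 20320, 0.47)}
```

>>> step_arm(plan=[[[0,0,-0.002,0,0.5],[0,0,-0.001,0,0.5],[0,0,-0.001,0,0.5],[0,0,0,0,0.5]]])

```text
time: 9.55
tool_pos: [648.0, -22.5, 98.1]
ee_rot: [0.267, -3.13, -0.0]
force: [-1.9, -1.6, 2.1]
opening: 0.719
grip_force: 27.3
```

```bash
python3 - <<'E'
from h import *
np.set_printoptions(precision=2,suppress=True)
o=monitor.observe(); print(o["tool_pos"],o["force"])
for n in("wrist",): print(n,tilt(cam(n)))
E
```

```text
[647.98 -22.47  98.14] [-1.86 -1.58  2.14]
wrist {'board': (12.5, 9.6, array([585.9, -29.7, 105.5]), 39133, 0.58), 'red': (12.6, 9.7, array([627.1, -26.8, 127.1]), 20306, 0.46)}
```

Block is flush (12.5° against 12.6°). I'm letting go.

>>> step_arm(plan=[[[0,0,0,0,0.8],[0,0,0,0,0.9],[0,0,0,0,1],[0,0,0,0,1],[0,0,0.02,0,1],[0,0,0.04,0,1],[-0.02,0,0.05,0,1],[-0.04,0,0.03,0,1],[0,0,0,0,1]]])

```text
time: 10.72
tool_pos: [587.7, -22.5, 241.6]
ee_rot: [-0.267, 3.125, -0.002]
force: [0.5, -0.2, -0.5]
opening: 1.003
grip_force: 0.0
```

```bash
cat >> h.py <<'E'
def easelmodel(ti,hd=9.7,ax=(644.5,-24)):
    ti,hd=np.radians([ti,hd]);u=np.r_[np.cos(hd),np.sin(hd),0];y=np.r_[-u[1],u[0],0];z=np.r_[0,0,1.]
    n=np.sin(ti)*u+np.cos(ti)*z; d=np.cos(ti)*u-np.sin(ti)*z; H=np.r_[ax,70]+60*u; return H,H+10*n,H-215*d,d,y,n
def draw(k,ti,hd=9.7,ax=(644.5,-24)):
    H,L,B,d,y,n=easelmodel(ti,hd,ax); im=k["img"].copy()
    for P in([L-155*d+65*y,L-155*d-65*y,L-65*y,L+65*y],[L+28*n-65*y,L+28*n+65*y],[B-58*y,B+58*y]):
        cv2.polylines(im,[proj(k,np.array(P)).round().astype(np.int32)],len(P)>2,(0,255,0),1)
    return im
def blockin(c,ti,hd=9.7,ax=(644.5,-24)):
    H,L,B,d,y,n=easelmodel(ti,hd,ax); m=heart(c,30,(L-60*d)[:2])[4]
    ct=max(cv2.findContours(m.astype(np.uint8),0,1)[0],key=len)[:,0,:]
    K=c["K"]; D=np.c_[(ct[:,0]-K[0,2])/K[0,0],-(ct[:,1]-K[1,2])/K[1,1],-np.ones(len(ct))]@rot(c).T; o=np.array(c["origin"])
    P=o+D*(((L+30*n-o)@n)/(D@n))[:,None]; Q=np.c_[(P-L)@d,(P-L)@y].astype(np.float32)
    return Q.min(0),Q.max(0),cv2.minAreaRect(Q)
E
python3 - <<'E'
from h import *
np.set_printoptions(precision=2,suppress=True)
o=monitor.observe(); a=o["ee_rot"];print(o["tool_pos"],o["force"],"yaw",(2*np.degrees(np.arctan2(a[1],a[0]))-90)%180)
for n in("wrist","scene"):
    c=cam(n); T=tilt(c); print(n,T); print(blockin(c,T.get("red",[12.5])[0])); 
    for l in spotter.landmark_of(n,"bar")[:2]: print("bar",l["confidence"],pts(c,l["xy"]))
print("model bar",easelmodel(12.5)[2])
cv2.imwrite("pics/e.png",draw(cam("wrist"),12.5)[:,:,::-1])
E
```

```text
[587.7  -22.53 241.63] [ 0.51 -0.16 -0.51] yaw 99.76811804152518
wrist {'board': (12.6, 9.7, array([607.2, -24.9, 100.5]), 9682, 0.59), 'red': (12.6, 9.4, array([640. , -24.4, 124. ]), 4037, 0.53)}
(array([-124.56,  -28.35], dtype=float32), array([-7.75, 28.9 ], dtype=float32), ((-66.15716552734375, 0.23055267333984375), (116.76144409179688, 57.24481201171875), 0.04671989008784294))
bar 0.68 [[420.04 131.85  44.26]]
bar 0.58 [[496.2  -47.44 128.09]]
scene {'board': (12.5, 10.5, array([623.4, -43.4,  98.2]), 1118, 1.65), 'red': (12.3, 12.0, array([644.1, -25.7, 123.4]), 425, 1.42)}
(array([-123.64,  -30.21], dtype=float32), array([-8.52, 27.24], dtype=float32), ((-66.08439636230469, -1.4773178100585938), (115.11137390136719, 57.43310546875), 0.020489271730184555))
bar 0.61 [[503.4  -46.85 119.31]]
model bar [496.74 -49.26 116.53]
```

View pics/e.png

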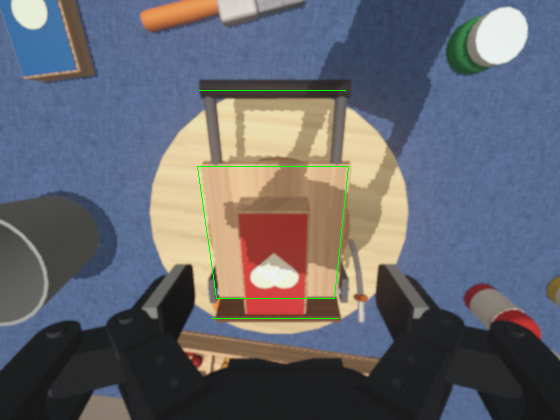

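Block lies straight on the board (centre 66 mm up from the ledge, rotation about 0°). The bar is at (275,88) in the wrist view, so I go there next.

>>> step_arm(plan=[[[-0.01,-0.003,0,-10,0.5],[-0.01,-0.003,0,-10,0.5],[-0.01,-0.003,0,-10,0.5],[-0.01,-0.003,0,-10,0.5],[-0.01,-0.003,0,-10,0.5],[-0.01,-0.003,0,-10,0.5],[-0.01,-0.003,0,-10,0.5],[-0.01,-0.003,0,-10,0.5],[-0.012,-0.002,0,-10,0.5],[0,0,0,0,0.5]]])

```text
time: 12.22
tool_pos: [496.0, -48.6, 237.2]
ee_rot: [-2.022, -2.403, 0.001]
force: [-0.2, -0.2, 0.4]
opening: 0.499
grip_force: 0.0
```

>>> step_arm(plan=[[[0,0,-0.03,0,0.5],[0,0,-0.02,0,0.5],[0,0,0,0,0.5]]])

```text
time: 12.6
tool_pos: [495.8, -48.3, 186.3]
ee_rot: [-2.018, -2.403, 0.002]
force: [0.3, -0.5, -0.2]
opening: 0.501
grip_force: 0.0
```

```bash
python3 - <<'E'
from h import *
np.set_printoptions(precision=2,suppress=True)
o=monitor.observe(); a=o["ee_rot"];print(o["tool_pos"],o["force"],"yaw",(2*np.degrees(np.arctan2(a[1],a[0]))-90)%180,o["opening"],o["joints"])
c=cam("wrist"); X=world(c); v=c["img"].max(2)
m=(X[...,2]>100)&(X[...,2]<135)&(np.hypot(X[...,0]-496,X[...,1]+48.5)<70)&(v<75); m,_=blob(c,m); Q=X[m]
print(m.sum(),np.median(Q,0),Q.min(0),Q.max(0),cv2.minAreaRect(Q[:,:2].astype(np.float32)),np.percentile(Q[:,2],[50,95]))
E
```

```text
[495.8  -48.26 186.32] [ 0.35 -0.54 -0.22] yaw 9.952216401402154 0.5011556519340236 [-0.25  0.34  1.66  0.    1.14 -0.42]
3011 [495.18 -34.55 126.46] [ 480.18 -103.24  113.58] [534.74  11.17 129.71] ((504.2317810058594, -46.109107971191406), (114.25296020507812, 54.42500686645508), 86.6485366821289) [126.46 128.11]
```

>>> step_arm(plan=[[[0,0,-0.03,0,0.5],[0,0,-0.03,0,0.5],[0,0,-0.025,0,0.5],[0,0,0,0,0.5],[0,0,0,0,0],[0,0,0,0,0],[0,0,0,0,0],[0,0,0,0,0]]], grip_force=40)

```text
time: 13.65
tool_pos: [496.0, -48.8, 103.7]
ee_rot: [2.024, 2.402, -0.001]
force: [-4.1, -2.3, 3.2]
opening: 0.146
grip_force: 39.1
```

```bash
python3 - <<'E'
from h import *
np.set_printoptions(precision=2,suppress=True)
o=monitor.observe(); a=o["ee_rot"];print(o["tool_pos"],o["force"],"yaw",(2*np.degrees(np.arctan2(a[1],a[0]))-90)%180,o["opening"])
c=cam("scene"); print(tilt(c),blockin(c,12.5)); np.savez("s2.npz",**c)
ax=np.array([644.5,-24]); B=o["tool_pos"][:2]; print("bar r",np.linalg.norm(ax-B),np.degrees(np.arctan2(*(ax-B)[::-1])))
r=ax-B; 
# arc of total -34.8 in 12 rows
p=B.copy()
for i in range(1,13):
    t=np.radians(-34.8*i/12); q=ax-np.array([[np.cos(t),-np.sin(t)],[np.sin(t),np.cos(t)]])@r; print(i,(q-p)); p=q
E
```

```text
[495.95 -48.83 103.74] [-4.09 -2.27  3.21] yaw 9.78629379120207 0.14618416747142796
{'board': (12.2, 10.9, array([623.7, -42.6,  97.6]), 1157, 1.77), 'red': (12.3, 12.6, array([644.2, -26.1, 123.1]), 424, 1.42)} (array([-123.25,  -30.43], dtype=float32), array([-8.71, 26.78], dtype=float32), ((-66.03852844238281, -1.6954612731933594), (114.49534606933594, 56.89160919189453), 0.3126188814640045))
bar r 150.60651323553358 9.490836813129047
1 [-1.07  7.55]
2 [-0.68  7.59]
3 [-0.3   7.62]
4 [0.09 7.62]
5 [0.47 7.61]
6 [0.86 7.57]
7 [1.24 7.52]
8 [1.62 7.45]
9 [1.99 7.36]
10 [2.36 7.25]
11 [2.73 7.12]
12 [3.08 6.97]
```

>>> step_arm(plan=[[[-0.001,0.0075,0,-2.9,0],[-0.0007,0.0076,0,-2.9,0],[-0.0003,0.0076,0,-2.9,0],[0.0001,0.0076,0,-2.9,0],[0.0005,0.0076,0,-2.9,0],[0.0009,0.0076,0,-2.9,0],[0.0012,0.0075,0,-2.9,0],[0.0016,0.0074,0,-2.9,0],[0.002,0.0074,0,-2.9,0],[0,0,0,0,0]]])

```text
time: 14.95
tool_pos: [498.9, 20.4, 103.1]
ee_rot: [-2.513, -1.881, 0.003]
force: [-7.5, 2.3, 4.0]
opening: 0.144
grip_force: 39.5
```

```bash
cat >> h.py <<'E'
def pointer(c):
    """pointer bar and orange dot, on the base (needs clear view)"""
    X=world(c); hsv=cv2.cvtColor(c["img"],cv2.COLOR_RGB2HSV); h,s,v=cv2.split(hsv); r=np.hypot(X[...,0]-644.5,X[...,1]+24); out={}
    m=(v<70)&(X[...,2]>14)&(X[...,2]<50)&(r<126)&(r>80)&(X[...,0]>690)
    if m.sum()>4: m,_=blob(c,m); v_,u_=np.nonzero(m); out["pointer"]=(int(m.sum()),pts(c,[u_.mean(),v_.mean()],28)[0].round(1),X[m].mean(0).round(1))
    m=(h>5)&(h<19)&(s>150)&(v>130)&(r<152)&(r>115)&(X[...,2]<30)&(X[...,0]>700)
    if m.sum()>4: m,ce=blob(c,m); out["dot"]=(int(m.sum()),pts(c,ce,20)[0].round(1))
    for k in out: 
        p=out[k][1]; print(k,out[k],"angle",round(float(np.degrees(np.arctan2(p[1]+24,p[0]-644.5))),1))
E
python3 - <<'E'
from h import *
np.set_printoptions(precision=2,suppress=True)
o=monitor.observe(); a=o["ee_rot"];print(o["tool_pos"],o["force"],o["ft_torque"],"yaw",(2*np.degrees(np.arctan2(a[1],a[0]))-90)%180)
for n in("scene","top","wrist"):
    c=cam(n); T=tilt(c); print(n,T); pointer(c)
E
```

```text
[498.93  20.37 103.11] [-7.47  2.29  3.98] [ 0.33  1.09 -0.21] yaw 163.6392752862077
scene {'board': (12.0, -16.2, array([620.5, -28.4,  96.7]), 1156, 1.81), 'red': (11.8, -15.2, array([645.3, -26.9, 122.3]), 439, 1.48)}
pointer (32, array([741.3, -55.9,  28. ]), array([740.8, -54.6,  25.2])) angle -18.2
dot (59, array([767. , -81.2,  20. ])) angle -25.0
top {'board': (12.4, -14.2, array([657.1,  22.5,  92.2]), 313, 2.11), 'red': (12.3, -13.2, array([643.4, -24.2, 122.9]), 360, 1.97)}
pointer (12, array([744.3, -55. ,  28. ]), array([745. , -55.1,  25.6])) angle -17.3
dot (35, array([764.6, -80.5,  20. ])) angle -25.2
wrist {'board': (9.9, -5.8, array([591.2,  24.4, 105.7]), 18458, 2.33), 'red': (12.5, -17.1, array([601.5, -13.8, 131.8]), 4056, 0.4)}
```

>>> step_arm(plan=[[[0.0023,0.0072,0,-2.8,0],[0.0027,0.0071,0,-2.8,0],[0.003,0.007,0,-2.8,0],[0,0,0,0,0]]])

```text
time: 15.6
tool_pos: [506.9, 41.8, 103.0]
ee_rot: [-2.644, -1.691, 0.003]
force: [-7.1, 2.6, 3.1]
opening: 0.143
grip_force: 39.8
```

```bash
python3 - <<'E'
from h import *
np.set_printoptions(precision=2,suppress=True)
o=monitor.observe(); a=o["ee_rot"];print(o["tool_pos"],o["force"],"yaw",(2*np.degrees(np.arctan2(a[1],a[0]))-90)%180-180)
for n in("scene","top","wrist"):
    c=cam(n); T=tilt(c); print(n,T); pointer(c)
    if n=="scene": im=draw(c,12.2,-24.8)[150:320,200:420]; cv2.imwrite("pics/f.png",cv2.resize(im,None,fx=3.5,fy=3.5,interpolation=cv2.INTER_CUBIC)[:,:,::-1])
E
```

```text
[506.9   41.75 103.04] [-7.14  2.58  3.12] yaw -24.77545563106719
scene {'board': (11.8, -25.1, array([622.5, -21.7,  96.4]), 1155, 1.72), 'red': (12.0, -21.7, array([645.5, -26.1, 122.1]), 429, 1.51)}
pointer (31, array([737. , -71.1,  28. ]), array([736.5, -69.8,  25. ])) angle -27.0
dot (60, array([766.6, -81.4,  20. ])) angle -25.2
top {'board': (11.9, -26.9, array([620. , -65.3,  93. ]), 324, 2.35), 'red': (11.7, -23.5, array([650.2, -27.4, 121.3]), 319, 2.36)}
pointer (12, array([737.9, -70.3,  28. ]), array([738.5, -70.4,  25.6])) angle -26.4
dot (36, array([764.8, -80.3,  20. ])) angle -25.1
wrist {'board': (9.7, -12.6, array([598.8,  31.8, 105.7]), 18492, 2.51), 'red': (12.5, -25.8, array([603.2,  -7.6, 131.7]), 4115, 0.4)}
```

View pics/f.png

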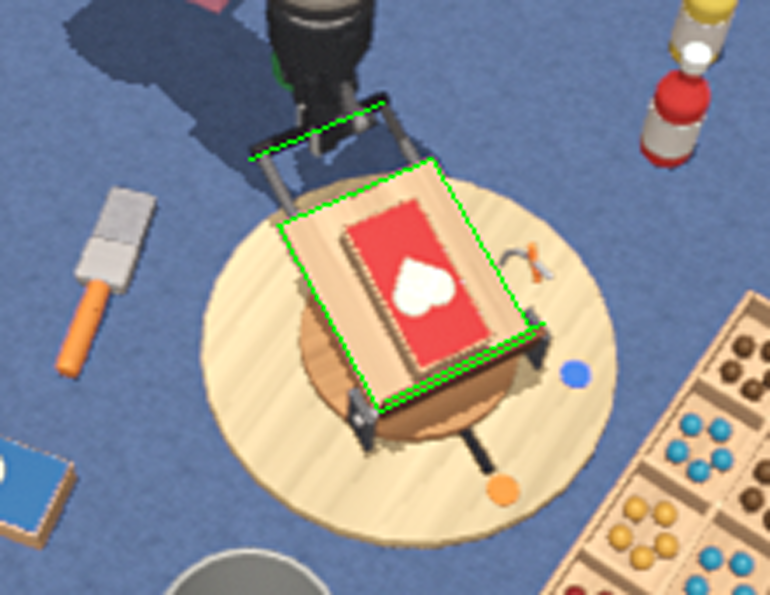

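The pointer (490,470) lines up with the orange dot (503,490) to within about 1°, and the block is still straight. Next I work out the tilt arc.

```bash
python3 - <<'E'
import numpy as np
np.set_printoptions(precision=4,suppress=True)
th=np.radians(np.linspace(12.2,60,17)); u=np.r_[np.cos(np.radians(-25.6)),np.sin(np.radians(-25.6))]
h=-.215*np.diff(np.cos(th)); print(np.c_[h[:,None]*u,.215*np.diff(np.sin(th))])
E
```

```text
[[ 0.0024 -0.0011  0.0109]
 [ 0.0029 -0.0014  0.0107]
 [ 0.0034 -0.0016  0.0106]
 [ 0.0039 -0.0019  0.0103]
 [ 0.0044 -0.0021  0.0101]
 [ 0.0048 -0.0023  0.0098]
 [ 0.0053 -0.0025  0.0095]
 [ 0.0057 -0.0028  0.0092]
 [ 0.0062 -0.003   0.0089]
 [ 0.0066 -0.0032  0.0085]
 [ 0.007  -0.0033  0.0081]
 [ 0.0073 -0.0035  0.0077]
 [ 0.0077 -0.0037  0.0073]
 [ 0.008  -0.0038  0.0068]
 [ 0.0083 -0.004   0.0063]
 [ 0.0086 -0.0041  0.0059]]
```

>>> step_arm(plan=[[[0.0024,-0.0011,0.0109,0,0],[0.0029,-0.0014,0.0107,0,0],[0.0034,-0.0016,0.0106,0,0],[0.0039,-0.0019,0.0103,0,0],[0.0044,-0.0021,0.0101,0,0],[0.0048,-0.0023,0.0098,0,0],[0.0053,-0.0025,0.0095,0,0],[0.0057,-0.0028,0.0092,0,0],[0,0,0,0,0]]])

```text
time: 16.88
tool_pos: [540.9, 25.1, 185.8]
ee_rot: [-2.645, -1.694, 0.0]
force: [-8.1, 1.6, 7.1]
opening: 0.146
grip_force: 39.8
```

```bash
python3 - <<'E'
from h import *
np.set_printoptions(precision=2,suppress=True)
o=monitor.observe(); a=o["ee_rot"];print(o["tool_pos"],o["force"],o["opening"],"yaw",(2*np.degrees(np.arctan2(a[1],a[0]))-90)%180-180)
for n in("scene","top"):
    c=cam(n); print(n,tilt(c)); pointer(c)
    if n=="scene": print(blockin(c,36.1,-25.6))
E
```

```text
[540.86  25.09 185.77] [-8.06  1.65  7.09] 0.14553808504969631 yaw -24.73417490548286
scene {'board': (35.8, -25.5, array([632.5, -23.9, 131.4]), 1429, 1.68), 'red': (35.8, -24.1, array([670.5, -38.8, 139. ]), 485, 1.46)}
pointer (30, array([735.9, -69.9,  28. ]), array([735.4, -68.8,  25.3])) angle -26.7
dot (58, array([766.8, -81.2,  20. ])) angle -25.1
(array([-119.22,  -30.38], dtype=float32), array([-3.26, 25.51], dtype=float32), ((-61.243404388427734, -2.3904056549072266), (116.0802230834961, 55.70015335083008), 0.1601719707250595))
top {'board': (36.1, -26.9, array([646.2, -79.6, 104.6]), 159, 1.58), 'red': (37.6, -23.6, array([698.5, -49.6, 116.5]), 109, 1.66)}
pointer (5, array([743.5, -72.5,  28. ]), array([743.9, -72.6,  26.9])) angle -26.1
dot (35, array([764.6, -80.5,  20. ])) angle -25.2
```

The block has slid onto the ledge and the tilt reads 36°, as planned. I'm continuing to 60°.

>>> step_arm(plan=[[[0.0062,-0.003,0.0089,0,0],[0.0066,-0.0032,0.0085,0,0],[0.007,-0.0033,0.0081,0,0],[0.0073,-0.0035,0.0077,0,0],[0.0077,-0.0037,0.0073,0,0],[0.008,-0.0038,0.0068,0,0],[0.0083,-0.004,0.0063,0,0],[0.0086,-0.0041,0.0059,0,0],[0,0,0,0,0],[0,0,0,0,0]]])

```text
time: 18.23
tool_pos: [601.0, -3.8, 246.5]
ee_rot: [2.644, 1.693, 0.003]
force: [-7.6, 0.6, 9.2]
opening: 0.144
grip_force: 39.5
```

```bash
python3 - <<'E'
from h import *
np.set_printoptions(precision=2,suppress=True)
o=monitor.observe(); a=o["ee_rot"];print(o["tool_pos"],o["force"],o["opening"],"yaw",(2*np.degrees(np.arctan2(a[1],a[0]))-90)%180-180)
for n in("scene","scene","top"):
    c=cam(n); print(n,tilt(c,50,290,(660,-35,110))); pointer(c)
    if n=="scene": print(blockin(c,60,-25.6)); im=draw(c,60,-25.6)[110:320,200:420]; cv2.imwrite("pics/g.png",cv2.resize(im,None,fx=2.8,fy=2.8,interpolation=cv2.INTER_CUBIC)[:,:,::-1])
E
```

```text
[601.02  -3.8  246.46] [-7.59  0.63  9.16] 0.1444318802265576 yaw -24.732765407832915
scene {'board': (59.5, -25.5, array([656.9, -39.1, 157.6]), 1398, 1.47), 'red': (59.7, -25.2, array([696.8, -50.9, 147. ]), 428, 1.19)}
pointer (32, array([735.3, -69.7,  28. ]), array([734.9, -68.6,  25.5])) angle -26.7
dot (59, array([766.8, -81.4,  20. ])) angle -25.1
(array([-120.66,  -31.43], dtype=float32), array([-2.78, 27.3 ], dtype=float32), ((-61.88954162597656, -2.8923511505126953), (117.56167602539062, 58.8272590637207), 0.9192809462547302))
scene {'board': (59.3, -25.5, array([657.6, -38.8, 156.6]), 1428, 1.42), 'red': (59.5, -25.1, array([697.6, -51.7, 145. ]), 412, 1.16)}
pointer (33, array([735.3, -69.5,  28. ]), array([734.9, -68.5,  25.8])) angle -26.6
dot (58, array([766.8, -81.2,  20. ])) angle -25.1
(array([-120.66,  -31.43], dtype=float32), array([-3.05, 27.3 ], dtype=float32), ((-61.855674743652344, -2.060504913330078), (117.61075592041016, 58.68700408935547), 0.022200224921107292))
top {}
```

View pics/g.png

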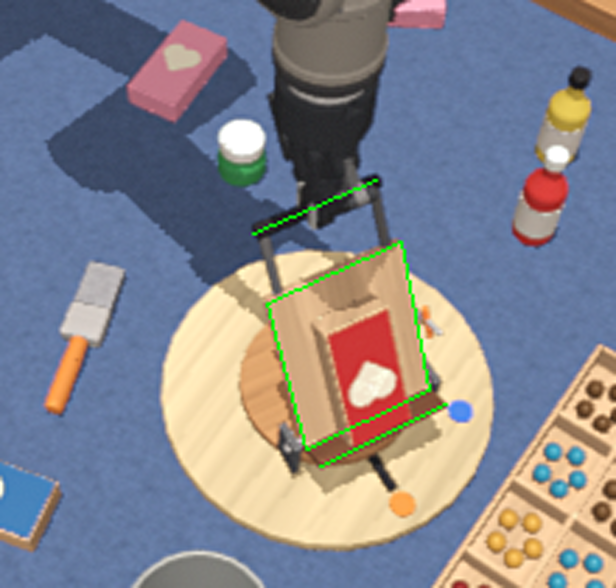

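Tilt is about 60°, the block is on the ledge, and the pointer line (372,457)→(393,488) runs to the dot (402,503). I'm releasing the bar and backing off.

>>> step_arm(plan=[[[0,0,0,0,0.25],[0,0,0,0,0.4],[0,0,0,0,0.4],[0,0,0.02,0,0.4],[0,0,0.04,0,0.4],[-0.02,0.01,0.05,0,0.4],[-0.05,0.02,0.02,0,0.4],[-0.05,0.02,0,0,0.4],[-0.03,0.01,0,0,0.4],[0,0,0,0,0.4]]])

```text
time: 19.62
tool_pos: [449.7, 56.9, 374.8]
ee_rot: [2.643, 1.695, 0.003]
force: [-0.4, 1.1, -0.4]
opening: 0.401
grip_force: 0.0
```

```bash
python3 - <<'E'
from h import *
np.set_printoptions(precision=2,suppress=True)
o=monitor.observe();print(o["time"],o["tool_pos"],o["force"],o["opening"])
for n in("scene","wrist","top"):
    c=cam(n); print(n,tilt(c,50,290,(660,-35,110))); pointer(c)
    try: print(blockin(c,60,-25.6))
    except Exception as e: print(e)
    if n=="scene": im=c["img"][120:320,220:420]; cv2.imwrite("pics/h.png",cv2.resize(im,None,fx=3,fy=3,interpolation=cv2.INTER_CUBIC)[:,:,::-1])
E
```

```text
19.625 [449.73  56.93 374.82] [-0.36  1.08 -0.45] 0.40092088462044445
scene {'board': (59.3, -25.6, array([657.8, -37.7, 157.2]), 1399, 1.5), 'red': (59.5, -25.1, array([697.7, -51.7, 144.7]), 408, 1.13)}
pointer (32, array([735.3, -69.7,  28. ]), array([734.8, -68.4,  25. ])) angle -26.7
dot (59, array([766.8, -81.4,  20. ])) angle -25.1
(array([-120.66,  -31.43], dtype=float32), array([-3.05, 27.3 ], dtype=float32), ((-61.855674743652344, -2.060504913330078), (117.61075592041016, 58.68700408935547), 0.022200224921107292))
wrist {'board': (56.7, -20.0, array([679.4, -27.7, 164.7]), 1597, 5.64)}
pointer (7, array([716.8,  23.9,  28. ]), array([709.4,  27. ,  43.3])) angle 33.5
attempt to get argmax of an empty sequence
top {'board': (57.9, -25.4, array([658.3, -32.1, 159.9]), 592, 2.73), 'red': (60.9, -25.6, array([684.5, -41.3, 171.5]), 38, 0.76)}
dot (35, array([764.6, -80.5,  20. ])) angle -25.2
(array([-131.9 ,  -31.49], dtype=float32), array([-15.66,  25.39], dtype=float32), ((-73.75831604003906, -3.0774288177490234), (56.75772476196289, 116.19402313232422), 89.88896942138672))
```

View pics/h.png

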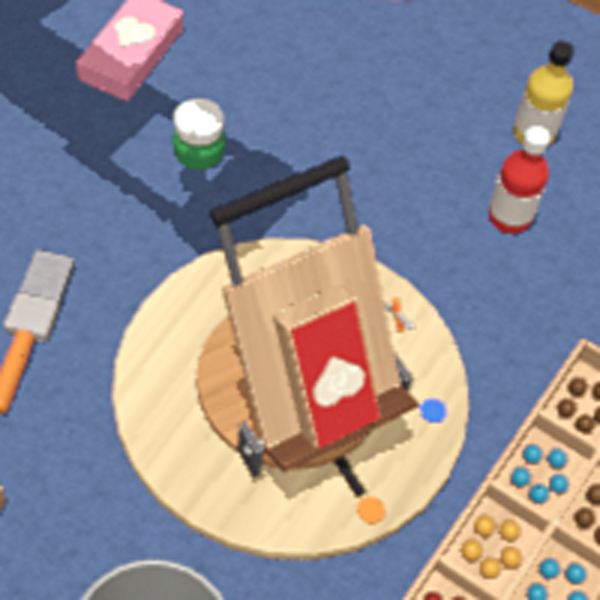

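The easel stands with its pointer (345,475) aimed at the orange dot (371,510). The block rests on the ledge, and the gripper is clear.

```bash
python3 -c "
from workcell import ctrl
print(ctrl.sign_off())"
```

```text
the job is handed in; nothing more can be done
None
```

I handed the job in: the red heart block rests on the ledge, heart face up and straight along the board, the pointer is within about 1° of the orange dot, the board is at about 60° (measured 59.5°), and the arm touched none of the bystanders; laying the block pressed the board down from about 18° to 12.5° before I raised it.

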